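# Flip a curing lamp's stand down and hold the lamp upright at the tray

## Robot

A 7-joint arm with a two-finger parallel gripper is mounted at the origin on the work surface. World frame = base frame: x ahead of the robot, y to its left, z up, the work surface at z = 0. Lengths are in m, angles in rad, forces in N, time in s.
With the tool pointing down it reaches from about 0.35 to 0.9 m from the base axis. Payload 7.2 kg.
Tool frame: the origin (TCP) lies at the very end of the fingers, on their centre line; the grasp point (between the pads) lies env.tcp_to_grasp behind it (env.tcp_to_grasp is the distance from the TCP to the grasp point, in m); z points along the fingers, y is the line along which they close (so a half turn about z gives the same grasp; the last joint's range is limited). The gripper opens to 88 mm and grips with 3 to 60 N. Pads are 20 mm wide; open, the fingers measure 115 mm over their backs; the gripper's body (75 mm by 178 mm) begins 61 mm behind the grasp point.
Start: joints at [-1.242, 0.411, -0.013, 1.596, 0.006, 1.134, -0.082], TCP at [0.242, 0.576, 0.223] pointing down, gripper open.
Joint ranges: [-2.95, 2.95], [-0.29, 1.99], [-1.47, 1.44], [0.14, 2.54], [-1.03, 4.17], [0.13, 1.85], [-2.86, 2.86]. Speed limits (rad/s): [2.39, 2.39, 3.01, 3.01, 3.14, 3.14, 3.14].

## Interface

Orientations are given as a unit quaternion [w, x, y, z].
In Python, from station import env, eyes, sign_off gives the robot as it stands. The module is installed in compiled form; this text tells all that it offers.
- The arm moves only by the shell command python3 -m creep 'ROWS' [FORCE]. ROWS is JSON, one flat list of numbers, 7 for each row, row after row: the shift along the tool's x, y, z in mm, then the turn, a rotation vector about the tool's x, y, z in units of 6 degrees (1.0 is 6 degrees), then the opening, from 0 (shut) to 1 (fully open). In form: [x, y, z, rx, ry, rz, jaw, x, y, z, rx, ry, rz, jaw, ...]. A call has 1 to 10 rows; each row shifts and turns the commanded pose from where the row before left it, along the tool's axes as they then stand; what a row does not reach is not made up. A row lasts 1/12 s, in which the tool goes at most 41.7 mm and 7.16 degrees, less where a joint would pass 70% of its speed; a pose out of reach is approached as far as the arm can. A call is refused whole if a number of a shift passes 41.7 or a number of a turn 1, either way. A call with a gripper value outside its range is refused whole. The fingers move at their own pace and stop on an object; FORCE is the grip in N (left out, the last holds). Time passes only in rows, so rows that do not move let the fingers close. It gives the time, the measured TCP pose, the force, the opening and the grip force at its end, in the units of the state.
- env.state(): the state, without advancing time (a new reading comes with each control period).
- eyes.get_image(name): name is "scene" or "top"; returns the picture (420x560x3 uint8, red, green, blue); there is no depth.
- eyes.camera_info(name): a dict with "intrinsics" (3x3 intrinsics, pixels), "k1" (the pictures are not rectified: a ray, as slopes to the right and down, at radius r is drawn at 1 + k1 r^2 times it, then the intrinsics apply), "origin" and "rotation" of the camera in the world. Camera axes: x right, y down, z forward; pixel columns grow to the right and rows downward; lengths in m; the calibration is good to about 2 mm. A picture is of the moment at which its call begins. camera_info takes no time and is no camera call.
- sign_off(): hands the job in; it is judged then, once.
The state is a dict: "time": time; "joint_pos": joint angles; "joint_vel": joint speeds; "joint_efforts": joint torques, N m; "position": TCP position; "tcp_rot": TCP orientation; "ft_force": force on the tool from outside, world axes, zero at the start; "wrist_torque": the same for the moment, N m; "finger_gap": finger opening in m; "grip_force": force on a finger pad.
Only numpy, scipy, OpenCV 4.12 (cv2) and the standard library are available. Lean on these libraries where they do the work, as an engineer would, in place of code of your own. Each camera call takes 0.05 s, during which the arm holds its last target. There are 200 camera calls.

## Task

The curing lamp is only propped back against the paint tin: while it still leans there, swing its wire stand back and down past its centre so that it springs over to the mat. Then take the lamp by the rubber grip on its top tube, stand it straight upright off the tin, facing the tray, with its foot still on the mat where it is, and finish while gripping it there, upright and still, not leaning on tin or stand. Never touch or shift the wet tray or lift the lamp off the mat, and leave the tin and everything else where it stands.

Things in the scene. Friction and masses are not known exactly. Their poses are not given: they have to be found in the camera images.
- lamp: Cordless curing lamp, 0.9 kg, loose: yellow tube frame 216 mm wide, 250 high, round a black housing 48 mm deep (55 to 185 mm up), glass in front. Origin: mid underside of its foot tube. z up the frame, x out of the glass (the way it faces), y along its width. Starts leaning back 23 degrees on the tin's rim. Let go upright it tips, or leans 8 degrees on its open stand.
- lamp_foot (a point): Middle of the underside of the lamp's single foot, a round rubber tube 18 mm thick along the lamp's y, about which it tips; the same point as the lamp's origin, the tube's axis 9 mm up the lamp's z from it.
- lamp_grip (a point): Centre of the round black rubber grip on the lamp's top tube: 26 mm in diameter, 110 mm long along the lamp's y, on the lamp's z axis 241 mm above its origin. Free on all sides once the stand is down; the housing's top edge is 56 mm below its centre.
- stand (a joint): Angle of the stand, a U of steel wire hinged on the frame's sides, axis along the lamp's y, 75 mm up its z. 0: folded, crossbar over the top tube; grows as it swings to the lamp's -x and down; stop 1.76. A spring (1 N at the bar) holds it folded; past about 0.5 it falls open by itself, to the mat at about 1.45 while the lamp leans, to its stop, 27 mm off the mat, as the lamp comes upright.
- stand_bar (a point): Middle of the stand's crossbar, 210 mm from the hinge axis: a red sleeve 16 mm in diameter, 120 mm long along the lamp's y. Folded, it is 44 mm above the centre of the rubber grip. The stand is 246 mm wide over its arms, 280 mm with the spring housing on its left hub.
- tin: Full paint tin, steel with a white and green label, 84 mm in diameter, 130 mm high, 1.4 kg, behind the lamp, between the arms of the stand. Origin: centre of its underside, on the mat. The open stand lands behind it.
- tray: Wooden tray with wet resin, 230 mm by 340 mm, rim 24 mm high, two black bar handles reaching 46 mm high, 0.9 kg. Origin: centre of its underside. Its x points away from the lamp; its near long edge is 115 mm from its origin, in front of the lamp.
- jar_a: Black pigment jar with a black lid, 60 mm in diameter, 45 mm high; origin: centre of its underside. A bystander beside the mat.
- jar_b: Black pigment jar with a gold lid, 60 mm in diameter, 45 mm high; origin: centre of its underside. A bystander beside the mat.
- cup: White mixing cup, 72 mm in diameter, 90 mm high; origin: centre of its underside. A bystander beside the mat.
- resin: White bottle with a red cap, 60 mm in diameter, 170 mm high; origin: centre of its underside. A bystander.
- hardener: White bottle with a red cap, 60 mm in diameter, 170 mm high; origin: centre of its underside. A bystander.
- level: Yellow spirit level, 230 mm long along its y, 22 mm wide, 45 mm high; origin: centre of its underside. A bystander.
- mat: Yellow silicone mat, 560 by 340 mm, 2 mm thick, fixed on the table; its x is the way from the lamp to the tray. Origin: centre of its underside.
Mind the look-alikes: they are no part of the job. What is shaped like the tin but blue or pink is not meant.

How it is judged:
On the way, in this order (a step that is already met when the one before it is completed fails the run):
1. the stand is swung down past its centre while the lamp is still propped on the tin (value of joint stand above 1.1 rad and angle between lamp's own z axis and vertical above 0.25 rad), for 0.2 s.
2. the lamp is gripped by its rubber grip and brought upright (angle between lamp's own z axis and vertical below 0.08 rad and value of joint stand above 1.6 rad and contact force between the fingers and lamp above 3 N and distance between the grasp point and lamp_grip below 0.035 m), for 0.2 s.
At the end, for the whole second after the job is handed in: Stand open (over 1.6 rad); lamp upright within 0.08 rad, still, foot on the mat within 50 mm of where it stood, facing the tray within 0.4 rad, clear of the tin; gripped with over 3 N within 35 mm of the rubber grip's centre. Tray moved under 15 mm, tin under 50, others under 30 (all of step 2 and height (world z) of lamp_foot below 0.014 m and distance of each of lamp_foot, tin from where it was at the start of the episode below 0.05 m and angle between the x axis of lamp and the x axis of tray, either way round below 0.4 rad and contact force between lamp and tin below 0.2 N and linear speed of lamp below 0.03 m/s and distance of tray from where it was at the start of the episode below 0.015 m and distance of each of jar_a, jar_b, cup, resin, hardener, level from where it was at the start of the episode below 0.03 m); the arm keeps its last pose, push and grip.
It fails at once if the lamp topples (angle between lamp's own z axis and vertical above 0.8 rad).
It fails at once if the lamp is lifted off the mat (height (world z) of lamp_foot above 0.04 m).
It fails at once if the robot touches the wet tray, or it is shifted (contact force between tray and the arm above 0.5 N or contact force between tray and the fingers above 0.5 N or distance of tray from where it was at the start of the episode above 0.015 m).
It fails at once if the tin is shoved away (distance of tin from where it was at the start of the episode above 0.05 m).
It fails at once if a bystander is knocked (distance of any of jar_a, jar_b, cup, resin, hardener, level from where it was at the start of the episode above 0.03 m).
It also fails if it takes over 45 s, if anything falls off the work surface, if the arm or the gripper's body presses on something with over 40 N, if the wrist force passes 120 N, or if a joint passes its speed limit or range.

## Working session

There is one attempt and no reset: what is moved stays moved. The work goes in short steps, Python scripts to look and compute and a shell command to move; the robot and the scene stay as the last step left them, time stands still between calls to the robot, and variables do not carry over. Pictures are saved under pics/ and viewed, at most 10 in all, crops included, and the job is handed in when it is done.

```bash
mkdir -p pics; cat > h.py <<'E'
import numpy as np, cv2
from station import env, eyes
from scipy.spatial.transform import Rotation as R
def snap(n,f):
    im=eyes.get_image(n); cv2.imwrite('pics/'+f,im[:,:,::-1]); return im
def ray(n,u,v):
    c=eyes.camera_info(n); K=np.array(c['intrinsics']); d=np.array([c['k1'],0,0,0,0.])
    p=cv2.undistortPoints(np.array([[[u,v]]],float),K,d)[0,0]
    return np.array(c['origin']),np.array(c['rotation'])@np.array([p[0],p[1],1])
def plane(n,u,v,z):
    o,d=ray(n,u,v); return o+d*(z-o[2])/d[2]
def tri(a,b):
    o1,d1=ray('scene',*a);o2,d2=ray('top',*b)
    s=np.linalg.lstsq(np.c_[d1,-d2],o2-o1,rcond=None)[0]
    p,q=o1+s[0]*d1,o2+s[1]*d2; return (p+q)/2,np.linalg.norm(p-q)
def proj(n,P):
    c=eyes.camera_info(n);Rw=np.array(c['rotation']).T;t=-Rw@np.array(c['origin'])
    return cv2.projectPoints(np.array([P],float).reshape(-1,1,3),cv2.Rodrigues(Rw)[0],t,np.array(c['intrinsics']),np.array([c['k1'],0,0,0,0.]))[0][:,0]
E
python3 - <<'E'
from h import *
a=snap('scene','s0.png');b=snap('top','t0.png')
print(env.state(),env.tcp_to_grasp)
for n in('scene','top'):print(eyes.camera_info(n))
E
```

```text
{'time': 0.1, 'joint_pos': array([-1.24220114,  0.41181489, -0.01273601,  1.59696204,  0.00559601,
        1.13430763, -0.08219443]), 'joint_vel': array([-0.0014338 , -0.00286316,  0.00037362, -0.00223507, -0.00023163,
        0.00029234,  0.0015861 ]), 'joint_efforts': array([ 3.46379224e-03, -5.89096999e+01,  6.44043200e-01, -2.91711384e+01,
       -5.37902559e-02,  1.45371651e-02,  6.55058830e-05]), 'position': array([0.24138307, 0.5760039 , 0.22189549]), 'tcp_rot': array([-9.92343966e-05,  1.97074006e-01,  9.80388344e-01, -7.21391050e-04]), 'ft_force': array([ 0.08198662, -0.1834161 , -0.74386154]), 'wrist_torque': array([-0.01194757,  0.02777562,  0.01277185]), 'grip_force': 0.0, 'finger_gap': 0.0879031954189318} 0.0187
{'intrinsics': array([[394.63265113,   0.        , 286.87964554],
       [  0.        , 394.63265113, 209.05180381],
       [  0.        ,   0.        ,   1.        ]]), 'k1': 0.0002547255206718844, 'origin': array([1.55858276, 0.07588961, 0.98452115]), 'rotation': array([-0.29198367,  0.60773364,  0.65963213, -0.3321006 ])}
{'intrinsics': array([[434.70471138,   0.        , 282.6990617 ],
       [  0.        , 434.70471138, 201.7422651 ],
       [  0.        ,   0.        ,   1.        ]]), 'k1': -0.13745623338382132, 'origin': array([ 0.27353512, -0.03067567,  1.58005272]), 'rotation': array([ 0.06470613, -0.69436739,  0.71352161, -0.06748295])}
```

View pics/s0.png

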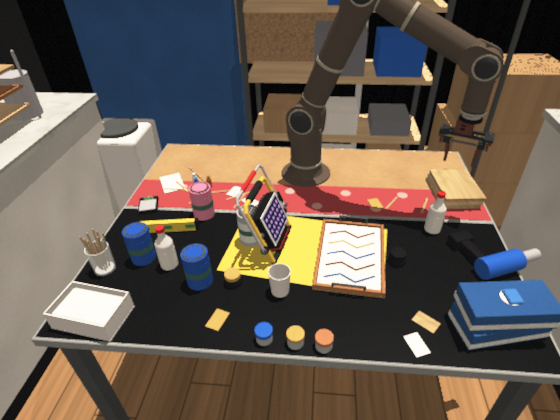

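View pics/t0.png

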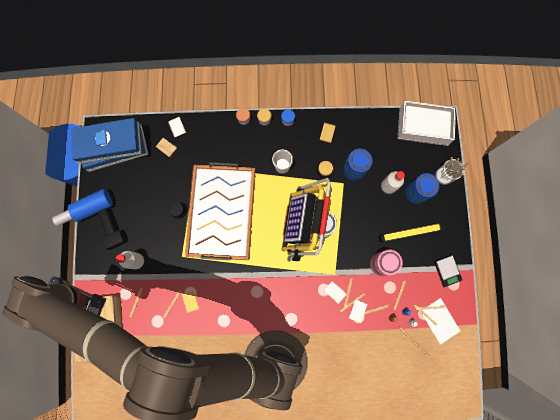

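The lamp (scene 264,215; top 308,220) leans right in the top view, against the white/green tin (scene 247,228; top 327,223). Its red stand sleeve is near scene (250,188) and top (323,213). Tray is to the left in the top view.

Look-alikes:
- Tin: blue tins at scene (139,245) and (197,268), pink tin at scene (202,202). I choose the white/green one behind the lamp.
- Red sleeve: red bottle caps and the red table strip.
- Yellow frame: the spirit level at scene (172,226).

I'll check this in one close crop.

```bash
sed -i "s/np.array(c\['rotation'\])@/rot(c)@/; s/np.array(c\['rotation'\]).T/rot(c).T/" h.py; cat >> h.py <<'E'
def rot(c):
    q=np.array(c['rotation']).ravel(); return R.from_quat(q[[1,2,3,0]]).as_matrix()
E
python3 - <<'E'
from h import *
a=cv2.imread('pics/s0.png')[155:275,205:315];b=cv2.imread('pics/t0.png')[165:285,270:365]
f=lambda i:cv2.resize(i,None,fx=3.9,fy=4.9*3.9/4.9,interpolation=cv2.INTER_CUBIC)
cv2.imwrite('pics/c0.png',np.hstack([f(a),f(b)])); print(f(a).shape)
# mat corners, tray corners
for n,u,v,z in [('top',258,175,.002),('top',344,183,.002),('top',334,273,.002),('top',183,255,.002),('top',193,166,.024),('top',254,168,.024),('top',249,259,.024),('top',186,256,.024)]: print(u,v,plane(n,u,v,z).round(3))
E
```

```text
(468, 429, 3)
258 175 [0.677 0.049 0.002]
344 183 [ 0.637 -0.272  0.002]
334 273 [ 0.306 -0.219  0.002]
183 255 [0.385 0.328 0.002]
193 166 [0.713 0.289 0.024]
254 168 [0.698 0.062 0.024]
249 259 [0.364 0.085 0.024]
186 256 [0.379 0.312 0.024]
```

View pics/c0.png

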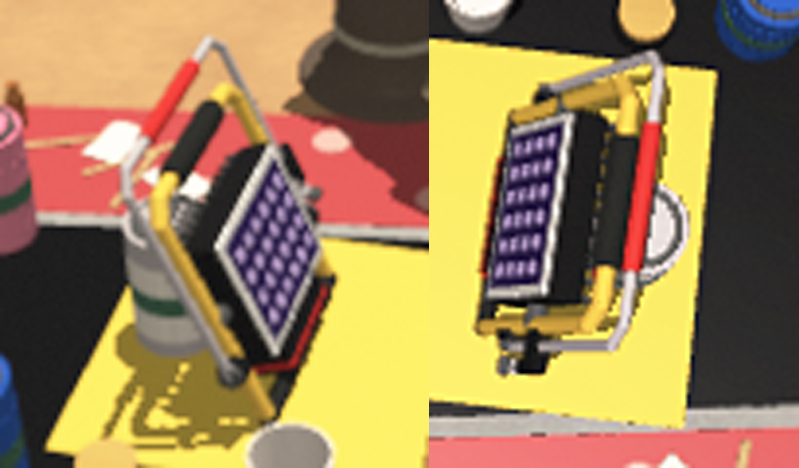

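The crop confirms it. The red stand sleeve (scene 250,181; top 325,215) is above and behind the black grip (scene 255,190; top 318,216), and the white/green tin is behind the lamp.

```bash
cat >> h.py <<'E'
def red(im,n,box):
    u0,v0,u1,v1=box; h=cv2.cvtColor(np.ascontiguousarray(im[v0:v1,u0:u1]),cv2.COLOR_RGB2HSV)
    m=(((h[...,0]<6)|(h[...,0]>174))&(h[...,1]>190)&(h[...,2]>110)).astype(np.uint8)
    k,l,s,c=cv2.connectedComponentsWithStats(m); i=1+np.argmax(s[1:,4]); ys,xs=np.where(l==i)
    (cx,cy),(w,hh),a=cv2.minAreaRect(np.c_[xs,ys].astype(np.float32))
    return (cx+u0,cy+v0),(w,hh),s[i,4]
E
python3 - <<'E'
from h import *
a=cv2.imread('pics/s0.png')[:,:,::-1];b=cv2.imread('pics/t0.png')[:,:,::-1]
ra=red(a,'s',(230,160,262,200));rb=red(b,'t',(312,185,335,245));print(ra,rb)
print('bar',tri(ra[0],rb[0]),tri((249.6,181.4),(325.5,215.4)))
print('bar ends',tri((256.3,172.4),(327.4,197)),tri((243,190.4),(323.6,233.7)))
print('grip',tri((255,190.6),(317.9,216)),'ends',tri((259.6,182),(320.3,199.6)),tri((250.6,199.1),(315.4,232.2)))
print('tin rim c', plane('top',330,223,.13))
E
```

```text
((248.46153831481934, 180.30769157409668), (3.3282015323638916, 21.0786075592041), np.int32(52)) ((324.1000003814697, 214.80000114440918), (4.949747562408447, 37.476661682128906), np.int32(145))
bar (array([ 0.47836796, -0.16461287,  0.26462596]), np.float64(0.0010132061973958794)) (array([ 0.47660272, -0.16547061,  0.25939053]), np.float64(0.008868773890295122))
bar ends (array([ 0.51913809, -0.14951252,  0.32393992]), np.float64(0.04338127591266605)) (array([ 0.43113262, -0.18284819,  0.18947851]), np.float64(0.028935472498301563))
grip (array([ 0.48088105, -0.14689268,  0.22567557]), np.float64(0.00488945615552527)) ends (array([ 0.51955471, -0.13638411,  0.28778512]), np.float64(0.033872240026465106)) (array([ 0.43986874, -0.15779511,  0.15923496]), np.float64(0.026417107041045475))
tin rim c [ 0.4709003  -0.19758048  0.13      ]
```

```bash
cat >> h.py <<'E'
def rel(Pt,Rt):
    """shift (mm, tool axes now) and turn (6deg units) to TCP target"""
    s=env.state(); q=s['tcp_rot']; Rc=R.from_quat(q[[1,2,3,0]]).as_matrix()
    return (Rc.T@(Pt-s['position'])*1000).round(1), (R.from_matrix(Rc.T@Rt).as_rotvec()*180/np.pi/6).round(2)
def lampR(psi,t):
    h=np.array([np.cos(psi),np.sin(psi),0]);k=np.array([0,0,1.])
    z=np.cos(t)*k-np.sin(t)*h; x=np.cos(t)*h+np.sin(t)*k; return np.c_[x,np.cross(z,x),z]
def toolR(L):  # tool y=lamp x, tool z=-lamp z
    return np.c_[np.cross(L[:,0],-L[:,2]),L[:,0],-L[:,2]]
E
python3 - <<'E'
from h import *
e1,e2=tri((256.3,172.4),(323.6,233.7)),tri((243,190.4),(327.4,197));g1,g2=tri((259.6,182),(315.4,232.2)),tri((250.6,199.1),(320.3,199.6))
print(e1,e2,g1,g2)
for a,b in((e1,e2),(g1,g2)):
    d=a[0]-b[0]; print(np.linalg.norm(d),(a[0]+b[0])/2,'psi',np.degrees(np.arctan2(-d[0],d[1]))-0, 'ydir',np.degrees(np.arctan2(d[1],d[0])))
b=tri((248.46,180.3),(324.1,214.8))[0]
for psi in(np.radians(97),np.radians(88)):
    L=lampR(psi,np.radians(23)); P=b+L@np.array([.032,0,-.02])
    print(L.round(2).tolist(),P,rel(P,toolR(L)),rel(P+[0,0,.1],toolR(L)))
E
```

```text
(array([ 0.41988261, -0.15437506,  0.25962075]), np.float64(0.014370181102005514)) (array([ 0.53385428, -0.17542493,  0.26207104]), np.float64(0.0054226264960571076)) (array([ 0.42976587, -0.13773647,  0.22682642]), np.float64(0.003071722882503971)) (array([ 0.53268836, -0.15489678,  0.22765264]), np.float64(0.008237527968952392))
0.11592515380994708 [ 0.47686844 -0.1649      0.2608459 ] psi 79.53574523928829 ydir 169.5357452392883
0.10434652302294814 [ 0.48122711 -0.14631663  0.22723953] psi 80.53412140316202 ydir 170.53412140316203
[[-0.11, -0.99, 0.05], [0.91, -0.12, -0.39], [0.39, 0.0, 0.92]] [ 0.47382197 -0.12762027  0.25874701] (array([-486.3, -559.2,  -36. ]), array([-3.76,  0.99, -4.89])) (array([-486.3, -559.3, -136. ]), array([-3.76,  0.99, -4.89]))
[[0.03, -1.0, -0.01], [0.92, 0.03, -0.39], [0.39, 0.0, 0.92]] [ 0.47966487 -0.12736516  0.25874701] (array([-491.6, -556.7,  -36. ]), array([-3.81,  0.69, -3.41])) (array([-491.6, -556.9, -136. ]), array([-3.81,  0.69, -3.41]))
```

```bash
python3 -m creep '[0,0,-40,0,0,0,0, 0,0,-40,0,0,0,0, 0,0,-40,0,0,0,0, 0,0,-40,0,0,0,0, -24,-28,0,0,0,0,0, -24,-28,0,0,0,0,0, -24,-28,0,0,0,0,0, -24,-28,0,0,0,0,0, -24,-28,0,0,0,0,0, -24,-28,0,0,0,0,0]' 10
python3 -m creep '[-24,-28,0,0,0,0,0, -24,-28,0,0,0,0,0, -24,-28,0,0,0,0,0, -24,-28,0,0,0,0,0, -24,-28,0,0,0,0,0, -24,-28,0,0,0,0,0, -24,-28,0,0,0,0,0, -24,-28,0,0,0,0,0, -24,-28,0,0,0,0,0, -24,-28,0,0,0,0,0]'
python3 - <<'E'
from h import *
b=tri((248.46,180.3),(324.1,214.8))[0]
L=lampR(np.radians(80),np.radians(23)); P=b+L@np.array([.032,0,-.02])
print(P,rel(P,toolR(L)),rel(P+[0,0,.1],toolR(L)))
E
```

```text
time: 0.93
position: [0.3096, 0.3639, 0.3823]
tcp_rot: [-0.0, 0.197, 0.98, -0.0]
ft_force: [0.8, 0.4, 0.6]
finger_gap: 0.0248
grip_force: 0.0
time: 1.77
position: [0.4225, 0.0129, 0.3826]
tcp_rot: [0.0, 0.197, 0.98, 0.0]
ft_force: [1.6, -0.3, 0.6]
finger_gap: 0.0004
grip_force: 0.0
[ 0.48483614 -0.12790869  0.25874701] (array([-111.9, -105.8,  123.8]), array([-3.81,  0.43, -2.09])) (array([-111.9, -105.8,   23.8]), array([-3.81,  0.43, -2.09]))
```

```bash
python3 -m creep '[-28,-26,0,0,0,0,0, -28,-26,0,0,0,0,0, -28,-26,0,0,0,0,0, -28,-26,0,0,0,0,0, 0,0,0,-0.95,0.11,-0.52,0, 0,0,0,-0.95,0.11,-0.52,0, 0,0,0,-0.95,0.11,-0.52,0, 0,0,0,-0.95,0.11,-0.52,0, 0,0,0,0,0,0,0]'
python3 - <<'E'
from h import *
b=tri((248.46,180.3),(324.1,214.8))[0]
L=lampR(np.radians(80),np.radians(23)); P=b+L@np.array([.032,0,-.02])
print(P,rel(P,toolR(L)),env.state()['joint_pos'])
snap('scene','s1.png');snap('top','t1.png')
a=cv2.imread('pics/s1.png')[100:275,180:355];b=cv2.imread('pics/t1.png')[150:325,220:395]
cv2.imwrite('pics/c1.png',np.hstack([cv2.resize(i,(400,400),interpolation=2) for i in(a,b)]))
E
```

```text
time: 2.52
position: [0.4844, -0.1279, 0.3815]
tcp_rot: [0.017, 0.088, 0.976, 0.2]
ft_force: [-0.9, 0.3, 0.3]
finger_gap: 0.0007
grip_force: 0.0
[ 0.48483614 -0.12790869  0.25874701] (array([ -0.8, -48.1, 112.9]), array([ 0.02, -0.  , -0.05])) [-0.24250981  0.18772584  0.81260876  1.6633425  -0.50670532  1.5254851
  2.03214396]
```

View pics/c1.png

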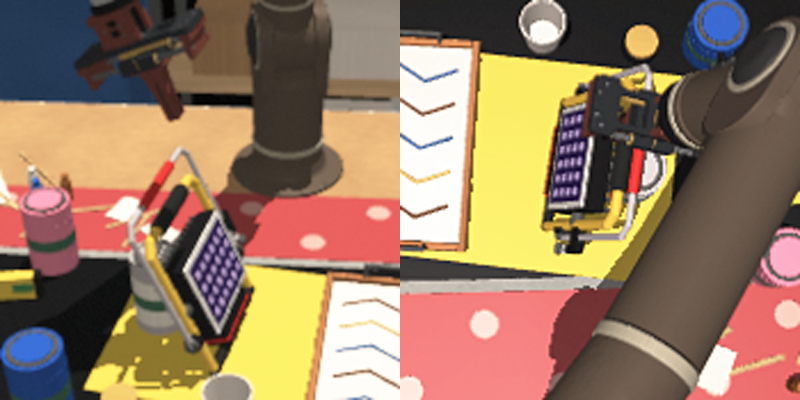

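The tool is over the lamp, tilted with it, fingertip ahead of the red bar (crop: fingertip at about 178,115 left panel). Next: lower it to the front side of the bar, then push.

```bash
python3 -m creep '[0,-12,28,0,0,0,0, 0,-12,28,0,0,0,0, 0,-12,28,0,0,0,0, 0,-12,28,0,0,0,0, 0,0,0,0,0,0,0, 0,0,0,0,0,0,0]'
python3 -m creep '[0,-10,0,0,0,0,0, 0,-10,0,0,0,0,0, 0,-10,1,0,0,0,0, 0,-10,2,0,0,0,0, 0,-10,2,0,0,0,0, 0,0,0,0,0,0,0]'
python3 - <<'E'
from h import *
snap('scene','s2.png');snap('top','t2.png')
a=cv2.imread('pics/s2.png')[100:275,180:355];b=cv2.imread('pics/t2.png')[150:325,220:395]
cv2.imwrite('pics/c2.png',np.hstack([cv2.resize(i,(400,400),interpolation=2) for i in(a,b)]))
print(env.state()['joint_pos'])
E
```

```text
time: 3.12
position: [0.4852, -0.1231, 0.2606]
tcp_rot: [0.015, 0.086, 0.976, 0.198]
ft_force: [-0.8, 0.2, 0.7]
finger_gap: 0.0006
grip_force: 0.0
time: 3.62
position: [0.4768, -0.1706, 0.2357]
tcp_rot: [0.016, 0.088, 0.976, 0.197]
ft_force: [-0.6, -0.1, 0.8]
finger_gap: 0.0003
grip_force: 0.2
[-0.1029744   0.35782949  0.78807296  1.84193729 -0.62040908  1.3167178
  2.31530923]
```

View pics/c2.png

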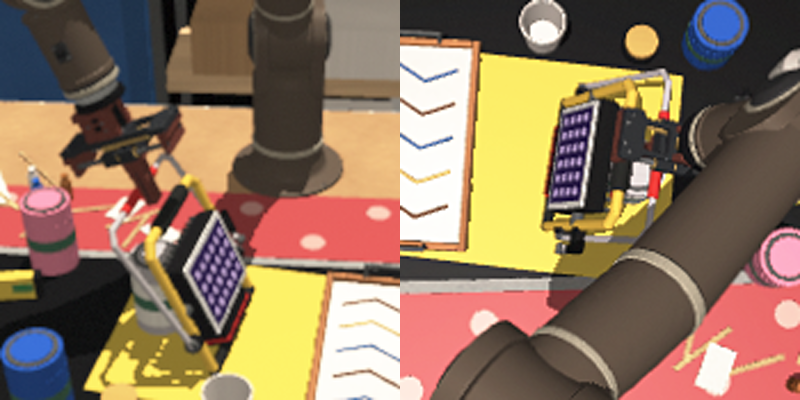

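The finger is pushing the red bar backwards (bar now at about 655,150 in the right panel, behind the grip). Continue along the arc.

```bash
python3 -m creep '[0,-13,2,0,0,0,0, 0,-13,3,0,0,0,0, 0,-13,4,0,0,0,0, 0,-13,5,0,0,0,0, 0,-13,6,0,0,0,0, 0,-13,6,0,0,0,0, 0,0,0,0,0,0,0, 0,0,0,0,0,0,0, 0,0,0,0,0,0,0]'
python3 - <<'E'
from h import *
snap('scene','s3.png');snap('top','t3.png')
a=cv2.imread('pics/s3.png')[100:275,180:355];b=cv2.imread('pics/t3.png')[150:325,220:395]
cv2.imwrite('pics/c3.png',np.hstack([cv2.resize(i,(400,400),interpolation=2) for i in(a,b)]))
E
```

```text
time: 4.47
position: [0.4671, -0.2286, 0.1829]
tcp_rot: [0.017, 0.086, 0.976, 0.198]
ft_force: [-0.4, -0.6, 0.6]
finger_gap: 0.0005
grip_force: 0.0
```

View pics/c3.png

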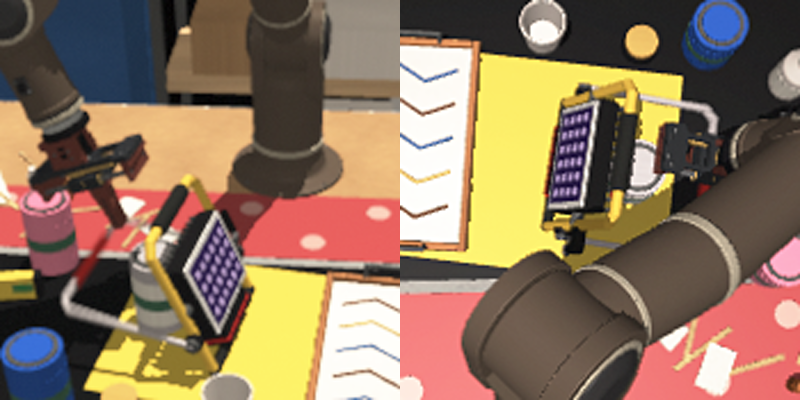

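The stand has sprung over: red sleeve low behind the tin (left panel ~95,255), lamp still leaning. Back off along the tool, open, and come over the grip.

```bash
python3 -m creep '[0,0,-28,0,0,0,0, 0,0,-28,0,0,0,0.5, 0,0,-28,0,0,0,1, 0,0,-10,0,0,0,1, 0,25,0,0,0,0,1, 0,25,0,0,0,0,1, 0,25,0,0,0,0,1, 0,21,0,0,0,0,1, 0,0,0,0,0,0,1, 0,0,0,0,0,0,1]'
python3 - <<'E'
from h import *
L=lampR(np.radians(80),np.radians(23)); g=np.array([.479,-.1465,.226])
print(rel(g-L[:,2]*env.tcp_to_grasp,toolR(L)),env.state()['joint_pos'])
a=snap('scene','s4.png');b=snap('top','t4.png')
r=red(a,'s',(190,190,260,235)); print(r)
a=a[100:275,180:355,::-1];b=b[150:325,220:395,::-1]
cv2.imwrite('pics/c4.png',np.hstack([cv2.resize(i,(400,400),interpolation=2) for i in(a,b)]))
E
```

```text
time: 5.4
position: [0.4764, -0.1766, 0.3067]
tcp_rot: [0.017, 0.084, 0.976, 0.198]
ft_force: [0.3, 0.4, 0.1]
finger_gap: 0.0571
grip_force: 0.0
(array([  2.5,  -3.7, 104.8]), array([-0.01, -0.01,  0.02])) [-0.12057553  0.29226524  0.81470338  1.74061996 -0.56069157  1.44267929
  2.23563442]
((226.75882720947266, 229.16470336914062), (2.837770462036133, 13.268494606018066), np.int32(39))
```

View pics/c4.png

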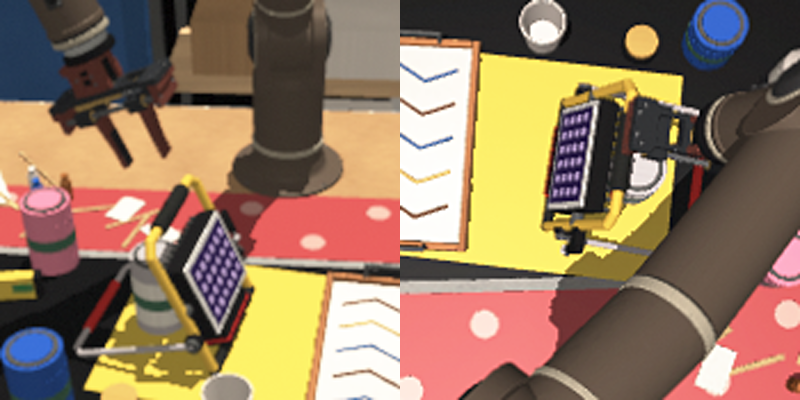

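The stand is open on the mat (sleeve ~102,305 left panel) and the lamp still leans; the jaws line up over the black grip (~172,205). Descend and grip.

```bash
python3 -m creep '[0,0,0,0,0,0,1, 0,0,0,0,0,0,1, 1,-2,20,0,0,0,1, 1,-2,20,0,0,0,1, 0,0,20,0,0,0,1, 0,0,20,0,0,0,1, 0,0,15,0,0,0,1, 0,0,10,0,0,0,1, 0,0,0,0,0,0,1, 0,0,0,0,0,0,1]'
python3 - <<'E'
from h import *
L=lampR(np.radians(80),np.radians(23)); g=np.array([.479,-.1465,.226])
print(rel(g-L[:,2]*env.tcp_to_grasp,toolR(L)))
a=snap('scene','s5.png');b=snap('top','t5.png')
a=a[130:250,200:320,::-1];b=b[150:325,220:395,::-1]
cv2.imwrite('pics/c5.png',np.hstack([cv2.resize(i,(400,400),interpolation=2) for i in(a,b)]))
E
```

```text
time: 6.33
position: [0.4802, -0.1416, 0.208]
tcp_rot: [0.016, 0.087, 0.976, 0.198]
ft_force: [0.1, -0.7, 1.3]
finger_gap: 0.0879
grip_force: 0.0
(array([0.4, 2.4, 0.2]), array([-0.02, -0.02, -0.03]))
```

View pics/c5.png

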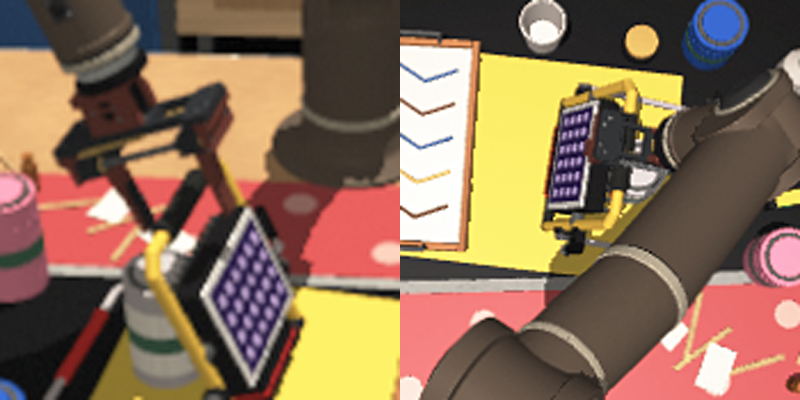

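The jaws straddle the black grip (left panel ~185,200). Close on it.

```bash
python3 -m creep '[0,2,0,0,0,0,0.2, 0,0,0,0,0,0,0.2, 0,0,0,0,0,0,0.2, 0,0,0,0,0,0,0.2, 0,0,0,0,0,0,0.2, 0,0,0,0,0,0,0.2, 0,0,0,0,0,0,0.2, 0,0,0,0,0,0,0.2, 0,0,0,0,0,0,0.2, 0,0,0,0,0,0,0.2]' 25
```

```text
time: 7.27
position: [0.4807, -0.1394, 0.2088]
tcp_rot: [0.016, 0.086, 0.976, 0.198]
ft_force: [-0.2, 0.5, 0.3]
finger_gap: 0.0256
grip_force: 25.0
```

```bash
python3 -m creep '[0,8.8,0.2,0.38,0,0,0.2, 0,8.8,0.2,0.38,0,0,0.2, 0,8.8,0.2,0.38,0,0,0.2, 0,8.8,0.2,0.38,0,0,0.2, 0,0,0,0,0,0,0.2, 0,0,0,0,0,0,0.2]'
python3 - <<'E'
from h import *
s=env.state();print(s['wrist_torque'],s['joint_pos'])
E
```

```text
time: 7.77
position: [0.4865, -0.1055, 0.2198]
tcp_rot: [0.01, 0.086, 0.989, 0.12]
ft_force: [1.6, 0.6, -3.7]
finger_gap: 0.0254
grip_force: 25.0
[-0.28450258 -0.13923638 -0.04499323] [-0.36647224  0.27559466  0.80098809  1.92810607 -0.47908395  1.13184218
  2.05035684]
```

```bash
python3 -m creep '[0,8.8,0.4,0.38,0,0,0.2, 0,8.8,0.4,0.38,0,0,0.2, 0,8.8,0.4,0.38,0,0,0.2, 0,8.8,0.4,0.38,0,0,0.2, 0,8.8,0.4,0.38,0,0,0.2, 0,8.8,0.4,0.38,0,0,0.2, 0,0,0,0,0,0,0.2, 0,0,0,0,0,0,0.2, 0,0,0,0,0,0,0.2, 0,0,0,0,0,0,0.2]'
python3 - <<'E'
from h import *
s=env.state();Q=R.from_quat(s['tcp_rot'][[1,2,3,0]]).as_matrix();print(Q.round(3),s['wrist_torque'])
G=s['position']-Q[:,2]*env.tcp_to_grasp;print('grasp',G)
L=lampR(np.radians(80),0)
for f in(np.array([.479,-.1465,0])+lampR(np.radians(80),np.radians(23))[:,2]*[-.232]*2*0+0,):pass
foot=np.array([.479,-.1465,.226])-lampR(np.radians(80),np.radians(23))[:,2]*.232;print('foot axis pred',foot)
a=snap('scene','s6.png');b=snap('top','t6.png')
a=a[130:280,190:340,::-1];b=b[150:325,220:395,::-1]
cv2.imwrite('pics/c6.png',np.hstack([cv2.resize(i,(400,400),interpolation=2) for i in(a,b)]))
E
```

```text
time: 8.6
position: [0.4956, -0.0557, 0.225]
tcp_rot: [-0.001, 0.089, 0.996, 0.002]
ft_force: [-1.8, 0.5, 5.8]
finger_gap: 0.0255
grip_force: 25.0
[[-0.984  0.177 -0.002]
 [ 0.177  0.984  0.003]
 [ 0.002  0.003 -1.   ]] [ 0.31668605  0.41249704 -0.01519277]
grasp [ 0.49561682 -0.05571898  0.24374899]
foot axis pred [ 0.49474114 -0.05722755  0.01244287]
```

View pics/c6.png

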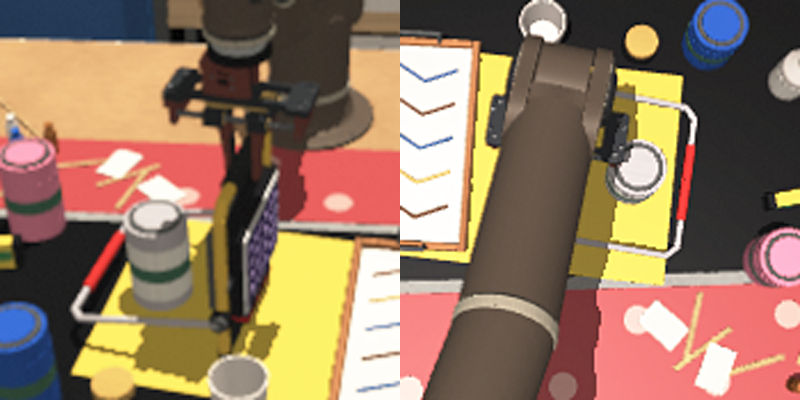

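The lamp stands upright in the jaws, clear of the tin (left panel: gap between tin at 160,250 and frame at 230,250), and the stand bar is behind the tin. I'll check the stand's height and hold still.

```bash
python3 -m creep '[0,0,0,0,0,0,0.2, 0,0,0,0,0,0,0.2, 0,0,0,0,0,0,0.2, 0,0,0,0,0,0,0.2, 0,0,0,0,0,0,0.2, 0,0,0,0,0,0,0.2]'
python3 - <<'E'
from h import *
a=eyes.get_image('scene');b=eyes.get_image('top')
ra=red(a,'s',(215,205,245,245));rb=red(b,'t',(338,205,352,255));print(ra,rb)
h=np.array([np.cos(np.radians(80)),np.sin(np.radians(80)),0])
p=plane('top',*rb[0],.0375);print(p,'behind',h@(np.array([.4956,-.0557,0])-p))
print('end',tri((222,239),(346.9,214.3)))
# pixel where near sleeve end/centre-line would be in scene at z .0375 / .012 
for t in(1.45,1.6,1.76):
    c=np.array([.4956,-.0557,.077])-h*.21*np.sin(t);c[2]=.077+.21*np.cos(t); y=np.array([-h[1],h[0],0])
    print(t,proj('scene',c-y*.06),proj('scene',c),proj('top',c))
E
```

```text
time: 9.2
position: [0.4956, -0.0556, 0.2251]
tcp_rot: [-0.001, 0.089, 0.996, 0.002]
ft_force: [-2.2, 0.0, 4.9]
finger_gap: 0.0252
grip_force: 25.0
((228.67977714538574, 227.11236000061035), (4.239991664886475, 22.153955459594727), np.int32(79)) ((344.56550312042236, 229.50873184204102), (4.163156509399414, 32.84267807006836), np.int32(97))
[ 0.45847704 -0.25949002  0.0375    ] behind 0.20714032247663983
end (array([ 0.5147749 , -0.27295075,  0.0292486 ]), np.float64(0.0016910510909853677))
1.45 [[219.97231503 224.21418211]] [[226.44594202 213.95144829]] [[347.6520199  226.90061843]]
1.6 [[220.6709093  230.94277575]] [[227.03577222 220.60555948]] [[346.72945024 228.11908356]]
1.76 [[222.72469906 238.11513841]] [[228.94129372 227.69201178]] [[344.36091221 229.15164516]]
```

```bash
python3 -c "
from station import sign_off
print(sign_off())"
```

```text
the job is handed in; nothing more can be done
None
```

The job is handed in, with no verdict returned: the stand sprung open while the lamp still leaned, then the lamp was raised and held by its rubber grip at 25 N, and the last camera check showed it upright, clear of the tin, with the stand at its 1.76 rad stop.

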